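# Shut and lock the powder feeder's inspection cover

## Robot

A 7-joint arm with a two-finger parallel gripper is mounted at the origin on the work surface; the furniture and walls round the work are solid. World frame = base frame: x ahead of the robot, y to its left, z up, the work surface at z = 0. Lengths are in m, angles in degrees, forces in N, time in s.
With the tool pointing down it reaches from about 0.425 to 0.875 m from the base axis. Payload 4.7 kg.
Tool frame: the origin (TCP) lies between the finger pads; the fingertips stand env.finger_overhang ahead of it and the grasp point (between the pads) lies 5 mm behind it (env.finger_overhang is the distance from the TCP to the fingertips, in m); z points along the fingers, y is the line along which they close (so a half turn about z gives the same grasp; the last joint's range is limited). The gripper opens to 87 mm and grips with 3 to 60 N. Pads are 19 mm wide; open, the fingers measure 117 mm over their backs; the gripper's body (75 mm by 190 mm) begins 51 mm behind the grasp point.
Start: joints at [75.178, 18.392, -4.016, 83.108, 1.295, 78.541, -3.26], TCP at [0.175, -0.626, 0.237] pointing down, gripper open.
Joint ranges: [-163.93, 163.93], [-17.29, 119.83], [-79.2, 71.16], [3.27, 140.29], [-89.18, 269.18], [5.43, 117.66], [-154.24, 154.24]. Speed limits (degrees/s): [147.25, 147.25, 180, 180, 180, 180, 180].

## Interface

Orientations are given as [roll, pitch, yaw] about the fixed x, y, z axes, in that order (R = Rz(yaw) Ry(pitch) Rx(roll)).
In Python, from cell import telemetry, eyes, env, models gives the robot as it stands. The module is installed in compiled form; this text tells all that it offers.
- The arm moves only by the tool drive_tool, never from a script. Its arguments are lists of equal length, an entry for each row: "angular": the turn, a rotation vector about the tool's x, y, z in rad, a list of three; "delta_pos": the shift along the tool's x, y, z in cm, a list of three; "gripper": the finger opening in cm, from 0 to 8.7. A call has 1 to 20 rows; each row shifts and turns the commanded pose from where the row before left it, along the tool's axes as they then stand; what a row does not reach is not made up. A row lasts 1/10 s, in which the tool goes at most 50 mm and 8.59 degrees, less where a joint would pass 70% of its speed; a pose out of reach is approached as far as the arm can. A call with a gripper value outside its range is refused whole. The fingers move at their own pace and stop on an object; "squeeze" is the grip in N (left out, the last holds). Time passes only in rows, so rows that do not move let the fingers close. It gives the time, the measured TCP pose, the force, the opening and the grip force at its end, in the units of the state.
- telemetry.get_obs(): the state, without advancing time (a new reading comes with each control period).
- eyes.read_camera(name): name is "scene" or "top" or "wrist"; returns a dict with "pixels" (480x640x3 uint8, red, green, blue), "mtx" (3x3 intrinsics, pixels), "origin" and "orientation" of the camera in the world. Camera axes: x right, y down, z forward; pixel columns grow to the right and rows downward; lengths in m; the calibration is good to about 2 mm. A picture is of the moment at which its call begins. There is no depth.
- env.sign_off(): hands the job in; it is judged then, once.
Trained networks look in a picture, given as the dict that the camera call returned (one of the last four; its "shot" number tells which), for a name from the list of things; names that differ only in an ending like _2 or _b are one class to them, and where a whole thing is asked for, a point or a joint stands for the part that bears it (a point fixed in the world has none). Each returns a list of dicts, best first, with "p" (0 to 1); they miss things now and then, are a little off and sometimes report something else, mostly with a low value. They report only what shows in the picture. A call takes as long as a camera call.
- models.search_frame(picture, target): "centre" ([column, row] in pixels, amid what is visible of it).
- models.cut_out(picture, target): "pixels" (480x640 bool, what is visible of it) and "centre" ([column, row] in pixels, amid what is visible of it).
The state is a dict: "time_s": time; "qpos": joint angles; "joint_velocities": joint speeds; "effort": joint torques, N m; "tool_pos": TCP position; "tool_rot": TCP orientation; "force": force on the tool from outside, world axes, zero at the start; "wrist_torque": the same for the moment, N m; "grip_width": finger opening in m; "grasp_force": force on a finger pad.
Only numpy, scipy, OpenCV 4.12 (cv2) and the standard library are available. Lean on these libraries where they do the work, as an engineer would, in place of code of your own. Each camera call takes 0.05 s, during which the arm holds its last target. There are 200 camera calls.

## Task

The powder feeder's inspection cover has been left slid open: push it fully shut with your fingertips, then set a fingertip in the slot of the quarter-turn fastener and turn it clockwise as far as it goes, so that the cover is locked. Only push and turn: nothing is to be gripped or lifted, and leave everything else on the worktop and on the feeder where it is; finish with the hand clear of everything.

Things in the scene. Friction and masses are not known exactly. Their poses are not given: they have to be found in the camera images.
- feeder: powder feeder: low white housing fixed on the worktop, 180 x 330 mm, deck 90 mm high; a grey head block (180 x 53 mm, top at z = 126 mm) lies across the deck at its +y end. Origin: centre of the underside; z up, y along the 330 mm length towards the head block. Yaw up to 0.35 rad either way; at yaw 0 the head block is at the robot's left.
- cover (a joint): slide of the aluminium inspection cover, m: 0 = fully shut (hard stop, 7 mm short of the head block), grows as it opens towards the feeder's -y, at most 0.10; starts 0.05 to 0.085. 5 N of friction, stays where left, cannot be lifted. A block 120 (feeder x) x 150 mm (feeder y), top 25 mm above the deck (z = 115 mm); 13 mm high guide rails on both sides.
- cover_edge (a point): middle of the top edge of the cover's -y end face, on the cover. The face is upright, 120 mm wide and reaches from z = 115 mm down to the deck at 90 mm; the deck beyond it is bare between the rails, whose inner edges are 122 mm apart. Axes as the feeder's: pushing the face along +y shuts the cover.
- fastener (a joint): turn of the cam fastener in the cover, rad: 0 = open (slot along the feeder's y), grows clockwise seen from above, 1.571 = hard stop, locked (slot along the feeder's x). Starts at 0 to 0.3. About 0.1 N m of friction, stays where left. A hidden tongue lets it pass about 0.7 only when the cover is shut; locked, it holds the cover shut.
- slot (a point): centre of the fastener, on its upright axis, at its top (z = 115 mm, flush with the cover). A grey disc 89 mm across in the middle of the cover, with one straight slot right across: 42 mm wide, 89 mm long, 14 mm deep, flat dark floor at z = 101 mm, a half-moon ridge on either side. y of this frame lies along the slot and turns with it; z up. 75 mm from cover_edge.
- strip_carton: Flat yellow carton 85 x 52 x 16 mm lying on the feeder's head block. Loose bystander; origin at the centre of its underside.
- beaker: Small glass beaker, 55 mm across, 70 mm high, on the worktop beside the feeder's +y end. Loose bystander; origin at the centre of its underside.
- vial: Small vial with black cap, 25 mm across, 55 mm high, on the worktop beside the feeder's +y end. Loose bystander; origin at the centre of its underside.
- screwdriver: Amber-handled screwdriver, 150 mm long, 22 mm high, lying on the worktop along the side of the feeder that faces the robot. Loose bystander; origin at the centre of its underside.
- timer: White timer 62 x 62 x 18 mm lying on the worktop off the feeder's -y end. Loose bystander; origin at the centre of its underside.
- marker: Black marker pen 136 mm long, 20 mm thick, lying on the worktop along the side of the feeder that faces the robot. Loose bystander; origin at the centre of its underside.

How it is judged:
By the outcome, as a careful person would: the job done as asked, in the order asked, and still so for the second after the job is handed in, with the robot touching nothing.
It also fails if it takes over 51 s, if anything falls off the work surface, if the arm or the gripper's body presses on something with over 40 N, if the wrist force passes 120 N, or if a joint passes its speed limit or range.

## Working session

There is one attempt and no reset: what is moved stays moved. The work goes in short steps, Python scripts to look and compute and a tool call to move; the robot and the scene stay as the last step left them, time stands still between calls to the robot, and variables do not carry over. Pictures are saved under pics/ and viewed, at most 10 in all, crops included, and the job is handed in when it is done.

Besides the shell and the picture viewer there is one more tool, called after "Request:" as name(argument=value, ...) on one line, values as JSON. drive_tool: Moves the arm, as the interface text tells. Its arguments: {"type":"object","properties":{"angular":{"type":"array","items":{"type":"array","items":{"type":"number"}}},"delta_pos":{"type":"array","items":{"type":"array","items":{"type":"number"}}},"gripper":{"type":"array","items":{"type":"number"}},"squeeze":{"type":"number"}},"required":["angular","delta_pos","gripper"]}

```bash
mkdir -p pics
cat > h.py <<'E'
import numpy as np, cv2
from scipy.spatial.transform import Rotation as R
from cell import telemetry, eyes, env, models
def cam(n,save=None):
    p=eyes.read_camera(n)
    if save: cv2.imwrite(f'pics/{save}.png',cv2.cvtColor(p['pixels'],cv2.COLOR_RGB2BGR))
    return p
def rot(o):
    o=np.array(o,float)
    if o.shape==(3,3): return o
    if o.size==4: return R.from_quat(o).as_matrix()
    return R.from_euler('xyz',o,degrees=True).as_matrix()
def at(p,uv,z):
    d=rot(p['orientation'])@np.linalg.solve(p['mtx'],[uv[0],uv[1],1]); o=np.array(p['origin'])
    return o+d*(z-o[2])/d[2]
def px(p,X):
    c=rot(p['orientation']).T@(np.array(X)-p['origin']); c=p['mtx']@c; return c[:2]/c[2]
E
python3 - <<'E'
from h import *
print(env.finger_overhang, telemetry.get_obs())
for n in('top','scene'):
    p=cam(n,n+'0'); print(n,p['origin'],p['orientation'],p['mtx'])
    for t,z in(('feeder',.09),('cover_edge',.115),('cover',.115),('slot',.115),('fastener',.115),('strip_carton',.142),('beaker',.07),('vial',.055),('screwdriver',.02),('timer',.018),('marker',.02)):
        r=models.search_frame(p,t)
        print(t,[(np.round(q['centre']),round(q['p'],2),at(p,q['centre'],z).round(3)) for q in r[:2]])
E
```

```text
0.014 {'time_s': 0.0, 'qpos': array([75.17722032, 18.43901874, -4.01607152, 83.17504067,  1.29577278,
       78.53961587, -3.25939598]), 'joint_velocities': array([-0.01759529,  0.02691014,  0.06654831,  0.02945107, -0.12158225,
        0.02727024,  0.02517077]), 'effort': array([-4.01010084e-04, -4.91291678e+01, -4.04357566e-01, -3.12533784e+01,
       -6.40283804e-02,  4.34727164e-02,  1.67546686e-04]), 'tool_pos': array([ 0.17494582, -0.62547277,  0.2354608 ]), 'tool_rot': array([-1.79891612e+02,  6.28843525e-03,  1.56338091e+01]), 'force': array([ 0.18611509, -0.34423716, -0.21271459]), 'wrist_torque': array([ 0.00922399, -0.00277181,  0.00059888]), 'grasp_force': 0.0, 'grip_width': 0.08744972348788457}
top [0.45617139 0.02129288 1.02278189] [-176.11884889    0.95071221  -89.07305692] [[518.01260093   0.         328.8202944 ]
 [  0.         518.01260093 245.78866351]
 [  0.           0.           1.        ]]
feeder [(array([318., 231.]), 0.76, array([0.546, 0.058, 0.09 ]))]
cover_edge [(array([334., 227.]), 0.96, array([0.55 , 0.029, 0.115])), (array([430., 215.]), 0.58, array([
[... 1379 characters left out ...]
), 0.84, array([0.56 , 0.039, 0.115]))]
fastener [(array([304., 236.]), 0.7, array([0.548, 0.04 , 0.115])), (array([215., 240.]), 0.54, array([0.596, 0.205, 0.115]))]
strip_carton [(array([214., 240.]), 0.69, array([0.575, 0.206, 0.142]))]
beaker [(array([196., 300.]), 0.79, array([0.505, 0.268, 0.07 ]))]
vial [(array([216., 239.]), 0.71, array([0.646, 0.201, 0.055])), (array([197., 304.]), 0.66, array([0.506, 0.268, 0.055]))]
screwdriver [(array([256., 335.]), 0.93, array([0.425, 0.179, 0.02 ])), (array([308., 239.]), 0.21, array([0.609, 0.011, 0.02 ]))]
timer [(array([385., 224.]), 0.79, array([ 0.594, -0.164,  0.018]))]
marker [(array([351., 305.]), 0.85, array([ 0.426, -0.013,  0.02 ]))]
```

Run:
```python
from h import *
p=cam('top')
im=p['pixels']
c=im[150:350,160:480]
cv2.imwrite('pics/topc.png',cv2.cvtColor(cv2.resize(c,(800,500),interpolation=3),cv2.COLOR_RGB2BGR))
for t,z in(('cover',.115),('feeder',.09),('strip_carton',.142),('fastener',.115)):
    m=models.cut_out(p,t)
    if not m: continue
    q=m[0]['pixels'];ys,xs=np.nonzero(q)
    w=np.array([at(p,(a,b),z)[:2] for a,b in zip(xs,ys)],np.float32)
    r=cv2.minAreaRect(w); print(t,m[0]['p'],r,cv2.boxPoints(r).round(3).tolist(),w.mean(0))
```

```text
cover 0.72 ((0.55324786901474, 0.03171834722161293), (0.12152643501758575, 0.1500493586063385), 2.367730140686035) [[0.48899999260902405, 0.10400000214576721], [0.4959999918937683, -0.04600000008940697], [0.6169999837875366, -0.04100000113248825], [0.6110000014305115, 0.10899999737739563]] [0.5530905  0.03151033]
feeder 0.86 ((0.5501038432121277, 0.06819839030504227), (0.19252276420593262, 0.3399590253829956), 1.4475187063217163) [[0.44999998807907104, 0.23600000143051147], [0.4580000042915344, -0.10400000214576721], [0.6510000228881836, -0.0989999994635582], [0.6420000195503235, 0.2409999966621399]] [0.54911184 0.0594149 ]
strip_carton 0.61 ((0.5750016570091248, 0.2023075670003891), (0.05372706055641174, 0.08973179012537003), 2.874857187271118) [[0.5460000038146973, 0.2460000067949295], [0.550000011920929, 0.15600000321865082], [0.6039999723434448, 0.1589999943971634], [0.6000000238418579, 0.24799999594688416]] [0.5751733  0.20196638]
fastener 0.73 ((0.5523751378059387, 0.03164080157876015), (0.12319997698068619, 0.1500236541032791), 2.4477460384368896) [[0.4880000054836273, 0.10400000214576721], [0.49399998784065247, -0.04600000008940697], [0.6169999837875366, -0.04100000113248825], [0.6110000014305115, 0.10899999737739563]] [0.55246156 0.03138524]
```

View pics/topc.png

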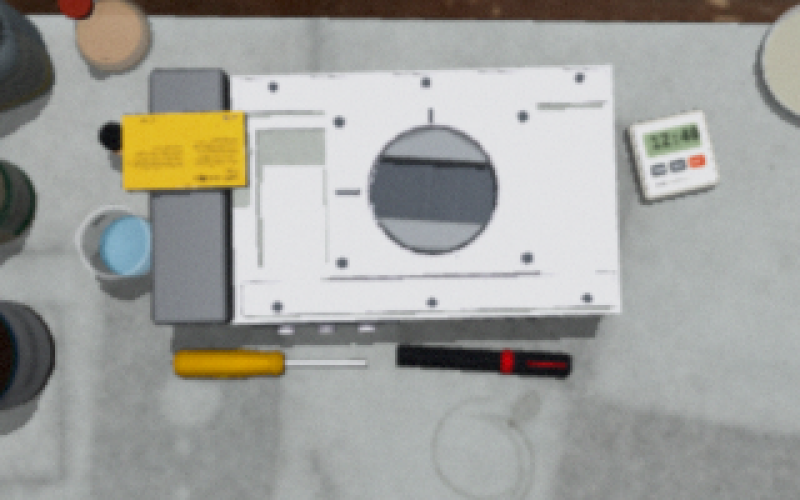

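View pics/scene0.png

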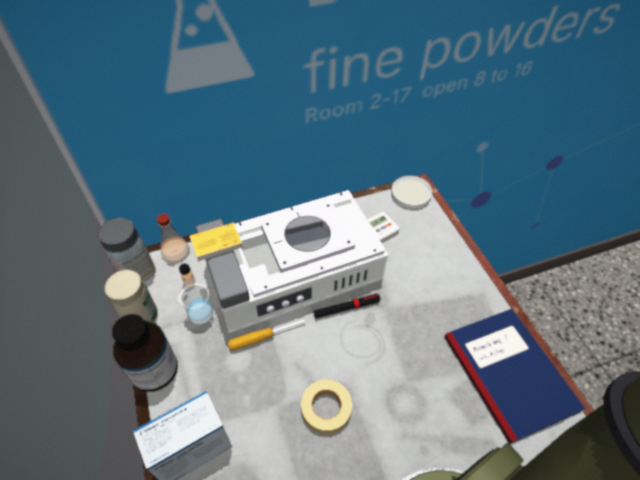

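The top picture shows the cover's disc at crop (433,189), which is pixel (333,226). The slot runs nearly along feeder y and the yaw is about 2.4°. The cover is about 6 cm open, and the carton lies on the head block at crop (185,150). I'll move to hover off the -y end.

Request:
drive_tool(angular=[[0,0,0],[0,0,0],[0,0,0],[0,0,0],[0,0,0],[0,0,0],[0,0,0],[0,0,0],[0,0,0],[0,0,0],[0,0,0],[0,0,0],[0,0,0],[0,0,0],[0,0,0]], delta_pos=[[3.4,-2.8,0],[3.4,-2.8,0],[3.4,-2.8,0],[3.4,-2.8,0],[3.4,-2.8,0],[3.4,-2.8,0],[3.4,-2.8,0],[3.4,-2.8,0],[3.4,-2.8,0],[3.4,-2.8,0],[3.4,-2.8,0],[3.4,-2.8,0],[3.4,-2.8,0],[3.4,-2.8,0],[3.4,-2.8,0]], gripper=[4.4,4.4,4.4,4.4,4.4,4.4,4.4,4.4,4.4,4.4,4.4,4.4,4.4,4.4,4.4])

```text
time_s: 2.95
tool_pos: [0.5539, -0.0827, 0.2369]
tool_rot: [180.0, -0.0, 15.6]
force: [0.2, -0.4, 0.0]
grip_width: 0.0439
grasp_force: 0.0
```

Request:
drive_tool(angular=[[0,0,-0.149],[0,0,-0.149],[0,0,-0.149],[0,0,-0.149],[0,0,-0.149],[0,0,-0.149],[0,0,-0.149],[0,0,-0.149],[0,0,-0.149],[0,0,0]], delta_pos=[[0,0,0],[0,0,0],[0,0,0],[0,0,0],[0,0,0],[0,0,0],[0,0,0],[0,0,0],[0,0,0],[0,0,0]], gripper=[4.4,4.4,4.4,4.4,4.4,4.4,4.4,4.4,4.4,4.4])

```text
time_s: 3.95
tool_pos: [0.5531, -0.0842, 0.2366]
tool_rot: [180.0, 0.0, 92.5]
force: [-1.3, -0.3, -0.0]
grip_width: 0.0443
grasp_force: 0.0
```

Run:
```python
from h import *
o=telemetry.get_obs(); print(o['time_s'],o['tool_pos'],o['tool_rot'],o['qpos'].round(1),o['grip_width'])
p=cam('wrist','w1'); print(p['origin'],p['orientation'])
for t,z in(('cover_edge',.115),('cover',.115),('slot',.115)):
    for q in models.search_frame(p,t)[:2]: print(t,q['centre'],q['p'],at(p,q['centre'],z).round(3))
m=models.cut_out(p,'cover')
if m:
    ys,xs=np.nonzero(m[0]['pixels']); print(xs.min(),xs.max(),ys.min(),ys.max())
    r=cv2.minAreaRect(np.array([at(p,(a,b),.115)[:2] for a,b in zip(xs,ys)],np.float32)); print(r)
```

```text
3.95 [ 0.55305494 -0.0842089   0.23658657] [1.79998034e+02 5.83333655e-03 9.24775317e+01] [ 42.8  10.8 -41.3  95.1   7.3  76.9   2.8] 0.04429983289466298
[ 0.54894728 -0.00359342  0.38473051] [1.62772106e+02 1.58296156e-02 2.45300467e+00]
cover_edge [329.3, 83.7] 0.69 [0.553 0.013 0.115]
cover [328.0, 89.5] 0.93 [0.552 0.009 0.115]
slot [331.9, 55.2] 0.79 [0.554 0.028 0.115]
226 436 0 179
((0.5539695024490356, 0.006441932171583176), (0.12114344537258148, 0.10108308494091034), 2.4439871311187744)
```

View pics/w1.png

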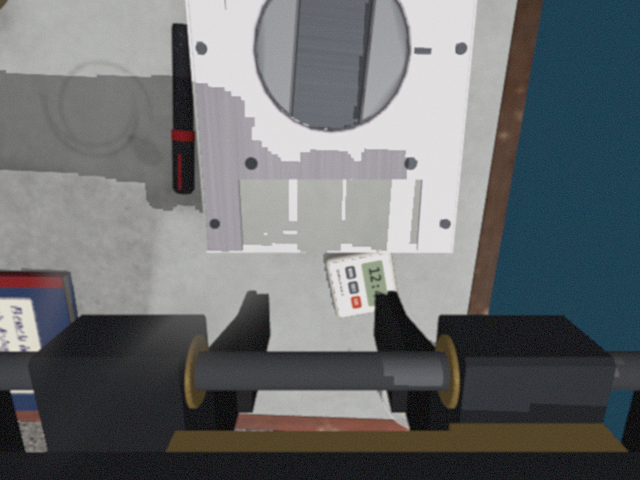

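The wrist view shows the cover's -y face at row 179 (y ≈ -0.044), with bare deck below it down to row 250. The tool's yaw matches the feeder's. Next I shift 4 mm sideways, go down and push.

Request:
drive_tool(angular=[[0,0,0],[0,0,0],[0,0,0],[0,0,0],[0,0,0],[0,0,0]], delta_pos=[[0,0.4,3],[0,0,3],[0,0,3],[0,0,2.5],[0,0,1.1],[0,0,0]], gripper=[4.4,4.4,4.4,4.4,4.4,4.4])

```text
time_s: 4.8
tool_pos: [0.5561, -0.0838, 0.1092]
tool_rot: [-179.8, -0.1, 92.4]
force: [-0.8, -0.1, 0.3]
grip_width: 0.044
grasp_force: 0.0
```

Request:
drive_tool(angular=[[0,0,0],[0,0,0],[0,0,0],[0,0,0],[0,0,0],[0,0,0],[0,0,0],[0,0,0],[0,0,0],[0,0,0],[0,0,0],[0,0,0]], delta_pos=[[1,0,0],[0.9,0,0],[0.6,0,0],[0.6,0,0],[0.6,0,0],[0.6,0,0],[0.6,0,0],[0.6,0,0],[0.6,0,0],[0.6,0,0],[0.6,0,0],[0,0,0]], gripper=[4.4,4.4,4.4,4.4,4.4,4.4,4.4,4.4,4.4,4.4,4.4,4.4])

```text
time_s: 6.0
tool_pos: [0.5546, -0.0117, 0.1115]
tool_rot: [179.9, 0.1, 92.5]
force: [0.6, -3.1, 2.7]
grip_width: 0.0439
grasp_force: 1.6
```

Request:
drive_tool(angular=[[0,0,0],[0,0,0],[0,0,0],[0,0,0],[0,0,0]], delta_pos=[[0.35,0,0],[0.35,0,0],[0.35,0,0],[0.35,0,0],[0,0,0]], gripper=[4.4,4.4,4.4,4.4,4.4])

```text
time_s: 6.5
tool_pos: [0.554, 0.0022, 0.1112]
tool_rot: [179.9, 0.1, 92.4]
force: [0.4, -4.1, 3.1]
grip_width: 0.0439
grasp_force: 2.0
```

Request:
drive_tool(angular=[[0,0,0],[0,0,0],[0,0,0],[0,0,0]], delta_pos=[[0.2,0,0],[0.2,0,0],[0.2,0,0],[0,0,0]], gripper=[4.4,4.4,4.4,4.4])

```text
time_s: 6.9
tool_pos: [0.5537, 0.0082, 0.1109]
tool_rot: [179.9, 0.1, 92.4]
force: [1.7, -4.0, 3.3]
grip_width: 0.0438
grasp_force: 2.3
```

Request:
drive_tool(angular=[[0,0,0],[0,0,0],[0,0,0]], delta_pos=[[0.15,0,0],[0.15,0,0],[0,0,0]], gripper=[4.4,4.4,4.4])

```text
time_s: 7.2
tool_pos: [0.5536, 0.0087, 0.1109]
tool_rot: [180.0, 0.2, 92.4]
force: [0.8, -9.7, 4.4]
grip_width: 0.0442
grasp_force: 4.5
```

Request:
drive_tool(angular=[[0,0,0],[0,0,0],[0,0,0]], delta_pos=[[0.15,0,0],[0.15,0,0],[0,0,0]], gripper=[4.4,4.4,4.4])

```text
time_s: 7.5
tool_pos: [0.5536, 0.0088, 0.1109]
tool_rot: [180.0, 0.5, 92.3]
force: [0.9, -13.9, 5.6]
grip_width: 0.0442
grasp_force: 7.0
```

The cover met its hard stop: the TCP stalled at y = 0.0088 while the force rose to 14 N. I'll back off, lift and look.

Request:
drive_tool(angular=[[0,0,0],[0,0,0],[0,0,0],[0,0,0],[0,0,0],[0,0,0],[0,0,0],[0,0,0],[0,0,0],[0,0,0]], delta_pos=[[-1,0,0],[-1,0,0],[0,0,-3],[0,0,-4],[0,0,-4],[2,0,-1.5],[2,0,0],[1,0,0],[0,0,0],[0,0,0]], gripper=[4.4,4.4,4.4,4.4,4.4,4.4,4.4,4.4,4.4,4.4])

```text
time_s: 8.5
tool_pos: [0.551, 0.0444, 0.2345]
tool_rot: [-179.9, 0.0, 92.5]
force: [-0.2, -0.7, 0.8]
grip_width: 0.0441
grasp_force: 0.0
```

Run:
```python
from h import *
o=telemetry.get_obs(); print(o['time_s'],o['tool_pos'],o['tool_rot'],o['qpos'].round(1),o['grip_width'])
for n in('wrist','top'):
    p=cam(n,n+'2')
    for t,z in(('cover',.115),('slot',.115)):
        for q in models.search_frame(p,t)[:2]: print(n,t,q['centre'],q['p'],at(p,q['centre'],z).round(4))
    m=models.cut_out(p,'cover')
    if m:
        ys,xs=np.nonzero(m[0]['pixels'])
        print(cv2.minAreaRect(np.array([at(p,(a,b),.115)[:2] for a,b in zip(xs,ys)],np.float32)))
    if n=='wrist':
        # predicted circle about expected centre
        c=np.array([.5525,.0933])
        im=cv2.cvtColor(p['pixels'],cv2.COLOR_RGB2BGR)
        pts=np.array([px(p,[c[0]+.0445*np.cos(a),c[1]+.0445*np.sin(a),.115]) for a in np.linspace(0,2*np.pi,60)])
        cv2.polylines(im,[pts.astype(int)],True,(0,0,255),1); cv2.imwrite('pics/w2o.png',im)
```

```text
8.5 [0.55103446 0.04442128 0.23453558] [-1.79892608e+02  2.70485684e-03  9.24733956e+01] [ 33.5  10.7 -45.6  95.9   7.8  76.8 -11. ] 0.0440952138199935
wrist cover [320.2, 153.8] 0.73 [0.5468 0.1002 0.115 ]
wrist slot [324.3, 158.6] 0.9 [0.5495 0.0974 0.115 ]
((0.5502665042877197, 0.09372290968894958), (0.12088225781917572, 0.14918604493141174), 2.5034689903259277)
top cover [264.1, 241.0] 0.94 [0.5243 0.1515 0.115 ]
((0.5430664420127869, 0.1623743772506714), (0.12197601795196533, 0.04003537818789482), 15.626323699951172)
```

View pics/w2o.png

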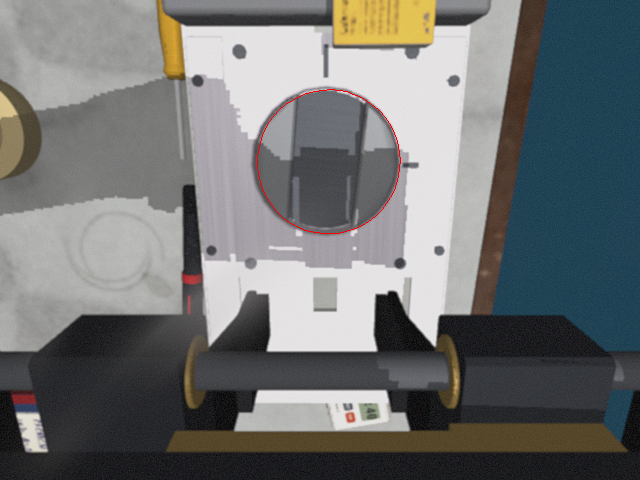

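The predicted disc circle fits within about 1 px, and the gap to the head block is small, so the cover is shut. The slot leans about 4.5° clockwise. I go over the slot and turn the tool to line up with it.

Request:
drive_tool(angular=[[0,0,0],[0,0,0],[0,0,-0.149],[0,0,-0.149],[0,0,-0.149],[0,0,-0.149],[0,0,-0.149],[0,0,-0.149],[0,0,-0.149],[0,0,-0.149],[0,0,-0.149],[0,0,-0.149],[0,0,0],[0,0,0]], delta_pos=[[2.5,0.15,0],[2.4,0.1,0],[0,0,0],[0,0,0],[0,0,0],[0,0,0],[0,0,0],[0,0,0],[0,0,0],[0,0,0],[0,0,0],[0,0,0],[0,0,0],[0,0,0]], gripper=[4.4,4.4,4.4,4.4,4.4,4.4,4.4,4.4,4.4,4.4,4.4,4.4,4.4,4.4])

```text
time_s: 10.3
tool_pos: [0.552, 0.0939, 0.2355]
tool_rot: [180.0, -0.0, 177.6]
force: [-0.5, 0.5, -0.4]
grip_width: 0.0442
grasp_force: 0.0
```

Request:
drive_tool(angular=[[0,0,0],[0,0,0],[0,0,0],[0,0,0],[0,0,0],[0,0,0]], delta_pos=[[0,0,3],[0,0,3],[0,0,3],[0,0,1.5],[0,0,1.1],[0,0,0]], gripper=[4.4,4.4,4.4,4.4,4.4,4.4])

```text
time_s: 10.9
tool_pos: [0.5515, 0.0939, 0.1188]
tool_rot: [-180.0, -0.1, 177.8]
force: [-0.7, -0.8, 0.4]
grip_width: 0.0442
grasp_force: 0.0
```

Run:
```python
from h import *
p=cam('scene'); c=p['pixels'][170:350,180:400]
cv2.imwrite('pics/s3.png',cv2.cvtColor(cv2.resize(c,None,fx=3.3,fy=3.3,interpolation=3),cv2.COLOR_RGB2BGR))
print(telemetry.get_obs()['qpos'].round(1))
```

```text
[ 35.   21.5 -56.1 102.7  19.4  66.2  60.5]
```

View pics/s3.png

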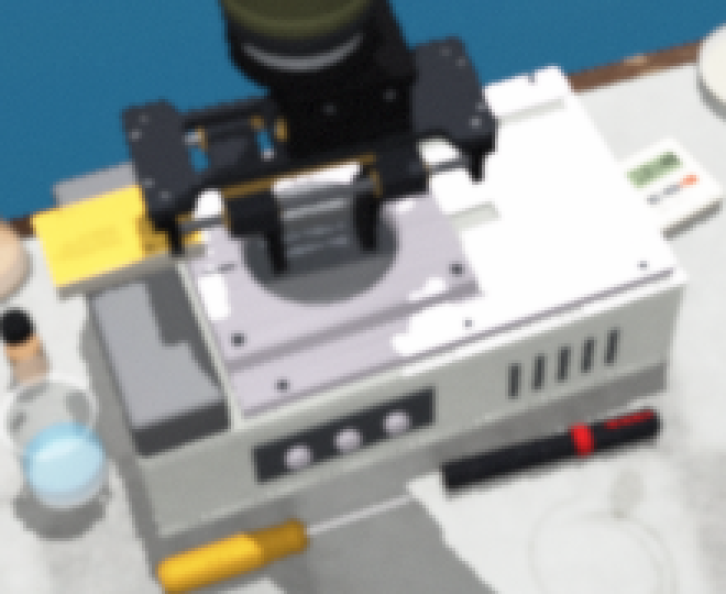

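Both fingertips stand in the slot, and the body clears the carton. I turn clockwise, which is positive about tool z.

Request:
drive_tool(angular=[[0,0,0.1],[0,0,0.1],[0,0,0.1],[0,0,0.1],[0,0,0.1],[0,0,0.1],[0,0,0.1],[0,0,0.1],[0,0,0.1],[0,0,0.1],[0,0,0]], delta_pos=[[0,0,0],[0,0,0],[0,0,0],[0,0,0],[0,0,0],[0,0,0],[0,0,0],[0,0,0],[0,0,0],[0,0,0],[0,0,0]], gripper=[4.4,4.4,4.4,4.4,4.4,4.4,4.4,4.4,4.4,4.4,4.4])

```text
time_s: 12.05
tool_pos: [0.5522, 0.0954, 0.1211]
tool_rot: [179.9, 0.0, 120.6]
force: [-2.2, 2.2, 1.3]
grip_width: 0.0439
grasp_force: 1.4
```

Request:
drive_tool(angular=[[0,0,0.1],[0,0,0.1],[0,0,0.1],[0,0,0.1],[0,0,0.1],[0,0,0.1],[0,0,0]], delta_pos=[[0,0,0],[0,0,0],[0,0,0],[0,0,0],[0,0,0],[0,0,0],[0,0,0]], gripper=[4.4,4.4,4.4,4.4,4.4,4.4,4.4])

```text
time_s: 12.75
tool_pos: [0.5526, 0.0948, 0.1208]
tool_rot: [179.9, -0.0, 86.3]
force: [-0.4, 2.0, 1.2]
grip_width: 0.0442
grasp_force: 0.9
```

```bash
python3 -c "
from h import *
o=telemetry.get_obs(); print(o['wrist_torque'],o['force'],o['tool_rot'])"
```

```text
[ 0.33011654  0.01156408 -0.00296466] [-0.41676573  1.96404051  1.22917604] [ 1.79881828e+02 -3.45183116e-02  8.62949313e+01]
```

Request:
drive_tool(angular=[[0,0,0.05],[0,0,0.05],[0,0,0.05],[0,0,0.05],[0,0,0]], delta_pos=[[0,0,0],[0,0,0],[0,0,0],[0,0,0],[0,0,0]], gripper=[4.4,4.4,4.4,4.4,4.4])

```text
time_s: 13.25
tool_pos: [0.5527, 0.0946, 0.1205]
tool_rot: [179.9, -0.1, 74.9]
force: [-1.2, 2.2, 1.9]
grip_width: 0.0438
grasp_force: 1.1
```

Request:
drive_tool(angular=[[0,0,0.04],[0,0,0.04],[0,0,0]], delta_pos=[[0,0,0],[0,0,0],[0,0,0]], gripper=[4.4,4.4,4.4])

```text
time_s: 13.55
tool_pos: [0.5529, 0.0946, 0.1205]
tool_rot: [179.9, -0.1, 70.4]
force: [0.0, 3.0, 3.2]
grip_width: 0.044
grasp_force: 6.8
```

```bash
python3 -c "
from h import *
o=telemetry.get_obs(); print(o['wrist_torque'],o['force'],o['tool_rot'])"
```

```text
[ 0.39165022 -0.10983839  0.5107378 ] [0.02924547 2.98136889 3.20678532] [ 1.79872289e+02 -6.30090808e-02  7.03871646e+01]
```

Request:
drive_tool(angular=[[0,0,0.04],[0,0,0.03],[0,0,0]], delta_pos=[[0,0,0],[0,0,0],[0,0,0]], gripper=[4.4,4.4,4.4])

```text
time_s: 13.85
tool_pos: [0.5532, 0.0947, 0.1205]
tool_rot: [179.8, -0.0, 66.5]
force: [2.2, 0.6, 5.8]
grip_width: 0.0441
grasp_force: 38.5
```

```bash
python3 -c "
from h import *
o=telemetry.get_obs(); print(o['wrist_torque'],o['force'],o['tool_rot'])"
```

```text
[ 0.28788073 -0.61142479  2.86533725] [2.1855976  0.64089663 5.78670628] [ 1.79788421e+02 -2.92262861e-02  6.65335975e+01]
```

The torque rose to 2.9 N m against about 0.1 of friction, so the fastener is on its hard stop. I unwind a little into the free play, lift straight up, then back off towards -y and look.

Request:
drive_tool(angular=[[0,0,-0.1],[0,0,-0.1],[0,0,-0.1],[0,0,-0.1],[0,0,0],[0,0,0],[0,0,0],[0,0,0],[0,0,0],[0,0,0],[0,0,0],[0,0,0]], delta_pos=[[0,0,0],[0,0,0],[0,0,0],[0,0,0],[0,0,-1.5],[0,0,-3],[0,0,-4],[0,0,-4],[-2.5,0,0],[-2.5,0,0],[0,0,0],[0,0,0]], gripper=[4.4,4.4,4.4,4.4,4.4,4.4,4.4,4.4,4.4,4.4,4.4,4.4])

```text
time_s: 15.05
tool_pos: [0.5509, 0.0431, 0.245]
tool_rot: [-180.0, -0.0, 88.7]
force: [0.2, 0.4, -1.3]
grip_width: 0.0442
grasp_force: 0.0
```

Run:
```python
from h import *
p=cam('wrist','w4'); o=telemetry.get_obs(); print(o['tool_pos'],o['tool_rot'],o['force'])
```

```text
[0.55082018 0.04428745 0.24489448] [-1.79984733e+02 -3.66221924e-02  8.88891551e+01] [-0.20583613  1.13479058 -0.33777676]
```

View pics/w4.png

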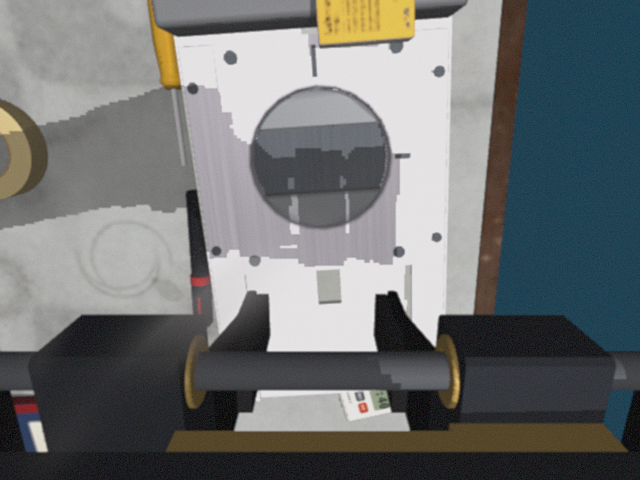

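The slot now lies along feeder x (rows 125–190, in line with the mark at (402,155)). The cover is still shut, the carton is in place, and the hand is clear.

```bash
python3 -c "
from cell import env
print(env.sign_off())"
```

```text
the job is handed in; nothing more can be done
None
```

I pushed the cover shut to its hard stop and turned the fastener clockwise to its stop, so the cover is locked. The hand ended clear of everything, and I handed the job in at about 15 s.

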